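Lock the pressure cap on the header tank

ROBOT

A 7-joint arm with a two-finger parallel gripper is mounted at the origin on the work surface. World frame = base frame: x ahead of the robot, y to its left, z up, the work surface at z = 0. Lengths are in m, angles in rad, forces in N, time in s.
With the tool pointing down it reaches from about 0.35 to 0.9 m from the base axis. Payload 8.1 kg.
Tool frame: the origin (TCP) lies at the very end of the fingers, on their centre line; the grasp point (between the pads) lies 19 mm behind it (bot.grip_point_offset is the z of the grasp point in the tool frame, in m); z points along the fingers, y is the direction in which the jaws open and shut (so a half turn about z gives the same grasp; the last joint's range is limited). The gripper opens to 92 mm and grips with 3 to 60 N. Pads are 19 mm wide; open, the fingers measure 130 mm over their backs; the gripper's body (75 mm by 190 mm) begins 47 mm behind the grasp point.
Start: joints at [-1.206, 0.434, 0.025, 1.573, -0.012, 1.134, -0.075], TCP at [0.282, 0.558, 0.195] pointing down, gripper open.
Joint ranges: [-2.62, 2.62], [-0.44, 2.09], [-1.27, 1.32], [0.08, 2.57], [-1.32, 4.46], [0.12, 2], [-2.74, 2.74]. Speed limits (rad/s): [2.22, 2.22, 3.01, 3.01, 3.14, 3.14, 3.14].

INTERFACE

Orientations are given as a rotation vector (axis times angle).
In Python, from plant import bot gives the robot as it stands.
- The arm moves only by the tool jog_arm, never from a script. Its argument "targets" is a list of rows, each a list of 7 numbers: the shift along the tool's x, y, z in m, then the turn, a rotation vector about the tool's x, y, z in degrees, then the finger opening in m, from 0 to 0.0918. A call has 1 to 5 rows; each row shifts and turns the pose as measured when the row begins, along the tool's axes as they then stand; what a row does not reach is not made up. A row lasts 1/12 s, in which the tool goes at most 41.7 mm and 7.16 degrees, less where a joint would pass 70% of its speed; a pose out of reach is approached as far as the arm can. A call is refused whole if a number of a shift passes 0.0417 or a number of a turn 7.16, either way. A call with a gripper value outside its range is refused whole. The fingers move at their own pace and stop on an object; the grip force is fixed at half the most. Time passes only in rows, so rows that do not move let the fingers close. It gives the time, the measured TCP pose, the force and the opening at its end, in the units of the state.
- bot.observe(): the state, without advancing time (a new reading comes with each control period).
- bot.get_image(name): name is "scene" or "side" or "wrist"; returns the picture (384x512x3 uint8, blue, green, red); there is no depth.
- bot.camera_params(name): a dict with "fx", "fy", "cx", "cy" (pixels), "k1" (the pictures are not rectified: a ray, as slopes to the right and down, at radius r is drawn at 1 + k1 r^2 times it, then the intrinsics apply), "R" (3x3) and "t" (3): a world point X has camera coordinates R X + t. Camera axes: x right, y down, z forward; pixel columns grow to the right and rows downward; lengths in m; the calibration is good to about 2 mm. A picture is of the moment at which its call begins: read the wrist's pose just before it. camera_params takes no time and is no camera call; for the wrist camera it gives the pose at the moment of the call.
- bot.sign_off(): hands the job in, once; it reports no verdict.
The state is a dict: "time_s": time; "q": joint angles; "joint_vel": joint speeds; "effort": joint torques, N m; "tool_pos": TCP position; "tcp_rot": TCP orientation; "contact_force": force on the tool from outside, world axes, zero at the start; "torque": the same for the moment, N m; "finger_gap": opening from 0.0 (shut) to 1.0 (fully open).
Only numpy, scipy, OpenCV 4.12 (cv2) and the standard library are available. Lean on these libraries where they do the work, as an engineer would, in place of code of your own. Each camera call takes 0.05 s, during which the arm holds its last target. There are 200 camera calls.

TASK

Fit the spring-loaded pressure cap from the coaster to the neck of the header tank: set its ears down through the two notches, push it down firmly against its spring, turn it clockwise and ease off so that it springs up and locks in its seat. Do not push or force it on the tank with more than 30 newtons, let go of it when it is locked, and leave the other things on the shelf where they are.

Things in the scene. Friction and masses are not known exactly. Their poses are not given: they have to be found in the camera images.
- cap: Bayonet pressure cap of plated steel, 90 g, like a car radiator cap, lying top up on the coaster. Origin: centre of its underside as it lies, z up through its top, x through its two wings (18 mm wide, out to 36.5 mm from the axis, 20.5 to 29.5 mm above the origin). Round top and skirt 60 mm in diameter, 16.5 to 31.5 mm above the origin, clear for gripping across y. Same when turned half round.
- cap_top (a point): Centre of the cap's flat top face, 31.5 mm above its origin (a low boss there stands 3 mm higher). Its height above the top of the neck's flange: 15 mm with the ears resting on the flange; 11.5 mm with the ears in the notches and the spring just touched; below 5.5 mm to turn past the lands; 3 mm pushed fully down; 8.5 mm locked.
- cap_ear (a point): Middle of the upper face of the ear at +x; a like one is at -x. The ears, right under the wings, are bent inwards from the skirt's lower edge: 11 mm wide, 2.5 mm thick, reaching in to 21.5 mm from the axis. The inside of the cap's top is 9.5 mm above this point; the skirt is 56 mm across inside.
- valve: The cap's sprung rubber valve, 26 mm in diameter with a tapered foot, at the bottom of the cap; it goes into the neck first and slides up into the cap by up to 10 mm. Origin: centre of its underside, the cap's origin while the spring is extended. The spring takes 3 N to start, 8.4 N when the cap is locked, 13.8 N to pass the lands, 18.3 N when the cap is fully down.
- bracket: Fixed dark steel L-bracket, foot 215 x 135 mm, that carries the header tank, a rounded aluminium box 170 x 95 x 90 mm bolted rigidly on through upright slots. Origin: under the tank's centre, at shelf level; z up, x along the tank, towards the end with the filler neck. The tank's height in the slots differs: its underside is 9 to 25 mm and the neck's flange 139 to 155 mm above the shelf.
- neck_axis (a point): The point at shelf level straight below the middle of the filler neck (35 mm along the bracket's x), axes as the bracket's. The neck stands 40 mm above the tank, 38 mm outside, bore 32 mm with a seat for the valve 20 mm down. Its steel flange is 52 mm in diameter and 4 mm thick; its top, 139 to 155 mm above this point, must be seen or felt.
- notch (a point): At shelf level, straight below one of two opposite open notches in the flange, 23.5 mm from the neck's axis, 60 degrees counter-clockwise (from above) of the bracket's +x; the other is 60 degrees counter-clockwise of -x. Each is 37 degrees wide and open to 20 mm from the axis. The cap goes on with its ears and wings over the notches.
- pocket (a point): At shelf level, straight below where an ear ends when locked, at +x of the neck (the other at -x): the cap turns 60 degrees clockwise from the notches, its wings then along the bracket's x, the ears in pockets 41 degrees wide under the 4 mm flange. Between notch and pocket a land reaches 7 mm below the flange's top, to be passed pushed down. Stops bar turning further or the wrong way.
- nipple (a point): At shelf level, straight below the end of the overflow nipple, 8 mm thick, that sticks out of the neck along +x to 47 mm from the neck's axis; its upper side is 27 mm below the flange's top.
- coaster: Red hard silicone coaster, 92 mm in diameter, 5 mm thick at its raised edge, fixed; the cap lies on its floor, 4 mm up. Origin: centre of the underside.
- lug_nut: Steel lug nut with conical seat, 22 mm across, 36 mm tall, standing; origin at the centre of its underside. Bystander.
- socket: Black impact socket, 31 mm in diameter, 52 mm tall, standing; origin at the centre of its underside. Bystander.
- valve_stem: Brass-toned valve stem, 18 mm foot, 40 mm tall, standing; origin at the centre of its underside. Bystander.
- grease_tin: Jar with red lid, 66 mm in diameter, 60 mm tall; origin at the centre of its underside. Bystander.
- wrench: Steel wrench 170 mm long lying along its x. Bystander.
- hub_ring: Black plastic ring, 72 mm outside, 60 mm inside, 12 mm tall, lying flat; origin at the centre of its underside. Bystander.
There are look-alikes about, which are no part of the job. Of the things that look like the cap, the middle-sized one is meant.

How it is judged:
On the way:
1. the cap stands straight on the neck, pushed down against its spring (contact force between valve and bracket above 12.5 N and horizontal distance between cap_top and neck_axis below 0.004 m and angle between cap's own z axis and vertical below 0.08 rad), for 0.1 s.
At the end, for the whole second after the job is handed in: The cap is locked on the neck and let go: it holds its own valve on the seat with 5.5 to 11 N (8.4 N when its ears are up in their pockets), within 4 mm of the neck's axis, upright within 0.06 rad, its wings within 0.17 rad of the bracket's x, at rest, not touched by the fingers (contact force between valve and bracket between 5.5 and 11 N and horizontal distance between cap_top and neck_axis below 0.004 m and angle between the x axis of cap and the x axis of bracket, either way round below 0.17 rad and angle between cap's own z axis and vertical below 0.06 rad and linear speed of cap below 0.02 m/s and contact force between cap and the fingers below 0.1 N).
It fails at once if the cap is pushed or forced on the tank with more than 30 N (lifting it lightly against its pockets once it is locked does not count) (contact force between cap and bracket above 30 N and (contact force between valve and bracket above 11 N or not (angle between the x axis of cap and the x axis of bracket, either way round below 0.17 rad))).
It fails at once if a bystander on the shelf is moved by more than 30 mm (distance of any of lug_nut, socket, valve_stem, grease_tin, wrench, hub_ring from where it was at the start of the episode above 0.03 m).
It also fails if it takes over 64 s, if anything falls off the work surface, if the arm or the gripper's body presses on something with over 40 N, if the wrist force passes 120 N, or if a joint passes its speed limit or range.

## Working session

There is one attempt and no reset: what is moved stays moved. The work goes in short steps, Python scripts to look and compute and a tool call to move; the robot and the scene stay as the last step left them, time stands still between calls to the robot, and variables do not carry over. Pictures are saved under pics/ and viewed, about 8 in all and at most 12, crops included, and the job is handed in when it is done.

Besides the shell and the picture viewer there is one more tool, called as name([rows], argument=value, ...), one row to a line, values as JSON. jog_arm: Moves the arm, as the interface text tells. Its arguments: {"type":"object","properties":{"targets":{"type":"array"}},"required":["targets"]}

```bash
mkdir -p pics; ls
python3 - <<'E'
from plant import bot
import cv2,numpy as np
a=bot.get_image("scene");b=bot.get_image("side")
cv2.imwrite("pics/scene.png",a);cv2.imwrite("pics/side.png",b)
w=bot.get_image("wrist");cv2.imwrite("pics/wrist.png",w)
for n in("scene","side","wrist"):
  p=bot.camera_params(n);C=-np.array(p["R"]).T@np.array(p["t"]);print(n,p["fx"],p["k1"],C.round(3),np.array(p["R"]).round(2).tolist())
s=bot.observe();print(s, bot.grip_point_offset)
E
```

```text
pics
scene 384.4242025714178 -0.03539036230089039 [1.089 0.127 1.005] [[-0.26, 0.97, 0.01], [0.84, 0.23, -0.49], [-0.48, -0.12, -0.87]]
side 460.1610788424888 -0.15728108470311475 [ 0.024 -0.999  1.052] [[0.89, -0.45, 0.02], [-0.29, -0.6, -0.75], [0.35, 0.66, -0.66]]
wrist 339.9697649646431 -0.01406138079397732 [0.22  0.59  0.384] [[0.45, 0.89, -0.0], [0.86, -0.43, 0.26], [0.23, -0.12, -0.96]]
{'time_s': 0.15, 'q': array([-1.20559313,  0.43504905,  0.02499124,  1.57385379, -0.01162054,
        1.13398247, -0.07510819]), 'joint_vel': array([-0.00036788, -0.00166917,  0.00131213, -0.00380362, -0.00090577,
        0.00108536,  0.00097172]), 'effort': array([ 2.32156694e-03, -6.68259287e+01,  9.86482389e-01, -3.14692104e+01,
       -6.03296072e-02,  3.94753413e-02,  1.27273961e-04]), 'tool_pos': array([0.28169398, 0.55746945, 0.19474735]), 'tcp_rot': array([-7.28255025e-01, -3.05583958e+00,  1.78143920e-03]), 'contact_force': array([0.00669548, 0.36207467, 0.24716706]), 'torque': array([-0.01800816,  0.00745056, -0.00646394]), 'finger_gap': 1.0017658626611579} -0.0188
```

View pics/scene.png

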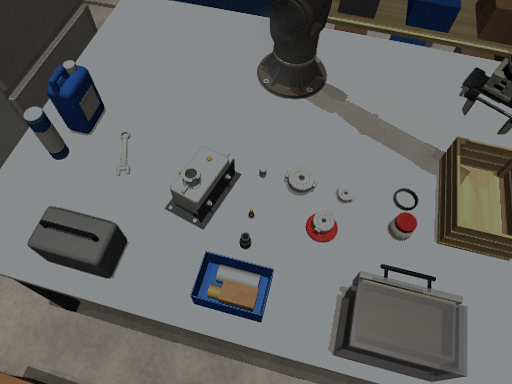

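View pics/side.png

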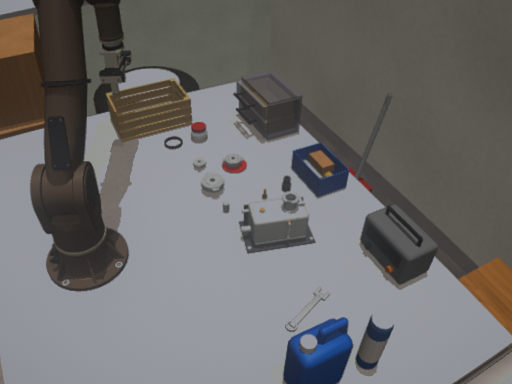

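The scene view shows the cap on the red coaster at about (322,224) and the neck at about (190,175). In the side view the coaster is at (235,161) and the neck at (291,198). Next I'll zoom in on both.

```bash
cat > h.py <<'E'
import numpy as np,cv2
from scipy.spatial.transform import Rotation as Ro
def K(p): return np.array([[p["fx"],0,p["cx"]],[0,p["fy"],p["cy"]],[0,0,1.]])
def D(p): return np.array([p["k1"],0,0,0.])
def ray(p,uv):
    n=cv2.undistortPoints(np.array([[uv]],float),K(p),D(p))[0,0]
    R=np.array(p["R"]);return -R.T@np.array(p["t"]),R.T@np.array([n[0],n[1],1.])
def onz(p,uv,z):
    C,d=ray(p,uv);return C+d*(z-C[2])/d[2]
def tri(p1,u1,p2,u2):
    a,d=ray(p1,u1);b,e=ray(p2,u2)
    s=np.linalg.lstsq(np.c_[d,-e],b-a,rcond=None)[0]
    x,y=a+s[0]*d,b+s[1]*e;return (x+y)/2,np.linalg.norm(x-y)
def proj(p,X): return cv2.projectPoints(np.atleast_2d(np.array(X,float)),cv2.Rodrigues(np.array(p["R"]))[0],np.array(p["t"]),K(p),D(p))[0][:,0]
E
python3 - <<'E'
from h import *
from plant import bot
s,d=[bot.camera_params(n) for n in("scene","side")]
print("neck",tri(s,(190.5,174),d,(291,199)))
print("coaster",onz(s,(321.5,228),.004),onz(d,(234.5,163),.004))
for n,u in dict(nut=(263,173),stem=(251,214),socket=(245,242),biglook=(300,180),small=(345,194),tin=(404,226),ring=(405,199)).items(): print(n,onz(s,u,.015).round(3))
a=cv2.imread("pics/scene.png");b=cv2.imread("pics/side.png")
c=lambda im,u,v:cv2.resize(im[v-37:v+37,u-50:u+50],(400,296),interpolation=cv2.INTER_CUBIC)
cv2.imwrite("pics/z.png",np.vstack([np.hstack([c(a,190,180),c(a,322,224)]),np.hstack([c(b,285,205),c(b,234,162)])]))
E
```

```text
neck (array([ 0.59570363, -0.16353903,  0.13649317]), np.float64(0.002703504740314644))
coaster [0.59246214 0.21465619 0.004     ] [0.59087819 0.21667483 0.004     ]
nut [0.463 0.009 0.015]
stem [0.608 0.01  0.015]
socket [0.696 0.016 0.015]
biglook [0.458 0.123 0.015]
small [0.47  0.262 0.015]
tin [0.529 0.441 0.015]
ring [0.439 0.438 0.015]
```

View pics/z.png

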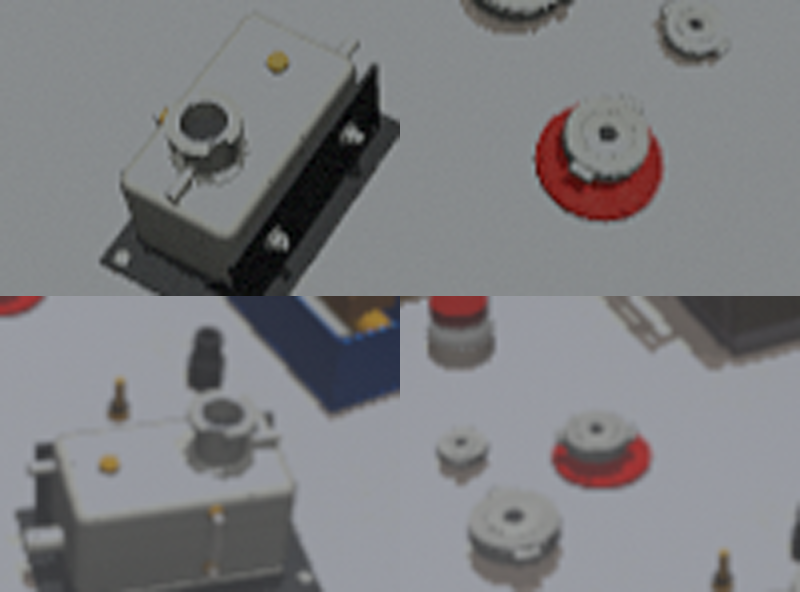

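The top-left crop shows the flange centre at scene pixel (191.5,174) and the nipple end at (183,192.5). The top-right crop shows the near cap wing at (317.5,230) and the far one at (330,212). The wrist camera should give better values once it is above the cap.

```bash
cat >> h.py <<'E'
def yaw_of(R): return np.degrees(np.arctan2(R[1,0],R[0,0]))
def go(bot,pos,yaw=None):
    """remaining shift in tool axes (mm) and total turn about tool z (deg, + clockwise); yaw = world angle of tool x, mod 180"""
    s=bot.observe();R=Ro.from_rotvec(s["tcp_rot"]).as_matrix();y0=yaw_of(R)
    d=R.T@(np.array(pos)-s["tool_pos"])*1e3
    t=None if yaw is None else (-(yaw-y0)+90)%180-90
    print("t",round(s["time_s"],2),"tcp",s["tool_pos"].round(4),"yaw",round(y0,1),"q7",s["q"][6].round(2),"tilt",np.degrees(np.arccos(-R[2,2])).round(2),"shift mm",d.round(1),"turn",t,"F",s["contact_force"].round(1),"M",s["torque"].round(2))
    if t is not None:
        R2=Ro.from_euler("z",y0-t,degrees=True).as_matrix()@np.diag([1,-1,-1.]);return np.degrees(Ro.from_matrix(R.T@R2).as_rotvec()).round(2)
E
python3 - <<'E'
from h import *
from plant import bot
s,d=[bot.camera_params(n) for n in("scene","side")]
z=.029
a,b=onz(s,(317.5,230),z),onz(s,(330,212),z);print("wing ang",np.degrees(np.arctan2(*(a-b)[1::-1])),(a+b)/2)
c=onz(s,(323.5,220.2),.036);print("cap c",c)
n=tri(s,(191.3,174),d,(291,198.7))[0];e=onz(s,(183,192.5),n[2]-.03);print("neck",n,"nip ang",np.degrees(np.arctan2(*(e-n)[1::-1])),np.linalg.norm((e-n)[:2]))
w=bot.camera_params("wrist");o=bot.observe();T=Ro.from_rotvec(o["tcp_rot"]).as_matrix()
print("cam in tool",T.T@(-w["R"].T@w["t"]-o["tool_pos"]))
print("center ray hits z=.03",onz(w,(256,192),.03)-o["tool_pos"])
print(go(bot,[.59,.215,.16],np.degrees(np.arctan2(*(a-b)[1::-1]))))
E
```

```text
wing ang -20.76757358166233 [0.58139258 0.21503115 0.029     ]
cap c [0.58318504 0.21313113 0.036     ]
neck [ 0.59583193 -0.16189903  0.13664245] nip ang -13.80399521314412 0.04410330914898333
cam in tool [ 0.06992431  0.0003652  -0.18965461]
center ray hits z=.03 [ 0.01848783 -0.02175002 -0.16474735]
t 0.15 tcp [0.2817 0.5575 0.1947] yaw 153.2 q7 -0.08 tilt 0.07 shift mm [-429.6 -166.6   35. ] turn -6.041342300007614 F [0.  0.4 0.2] M [-0.02  0.01 -0.01]
[-0.07  0.   -6.04]
```

jog_arm([
  [-0.039, -0.015, 0, 0, 0, -3, 0.0918],
  [-0.039, -0.015, 0, 0, 0, -3, 0.0918],
  [-0.039, -0.015, 0, 0, 0, 0, 0.0918],
  [-0.039, -0.015, 0, 0, 0, 0, 0.0918],
  [-0.039, -0.015, 0, 0, 0, 0, 0.0918],
])

```text
time_s: 0.57
tool_pos: [0.4252, 0.4201, 0.1918]
tcp_rot: [-0.523, -3.09, 0.0]
contact_force: [1.1, -0.3, 0.5]
finger_gap: 1.0
```

jog_arm([
  [-0.039, -0.015, 0, 0, 0, 0, 0.0918],
  [-0.039, -0.015, 0, 0, 0, 0, 0.0918],
  [-0.039, -0.015, 0, 0, 0, 0, 0.0918],
  [-0.039, -0.015, 0, 0, 0, 0, 0.0918],
  [-0.039, -0.015, 0, 0, 0, 0, 0.0918],
])

```text
time_s: 0.98
tool_pos: [0.5828, 0.2833, 0.1897]
tcp_rot: [-0.521, -3.089, 0.002]
contact_force: [0.6, 0.4, -0.4]
finger_gap: 1.002
```

Run:
```python
from h import *
from plant import bot
print(go(bot,[.583,.213,.16],159.3))
```

```text
t 0.98 tcp [0.5828 0.2833 0.1897] yaw 160.8 q7 0.75 tilt 0.53 shift mm [-23.5 -66.3  29.7] turn 1.5456929417114225 F [ 0.6  0.4 -0.4] M [ 0.05 -0.06  0.01]
[-0.16 -0.5   1.55]
```

jog_arm([
  [-0.012, -0.034, 0.01, 0, -0.5, 1.5, 0.0918],
  [-0.012, -0.033, 0.01, 0, 0, 0, 0.0918],
  [0, 0, 0.005, 0, 0, 0, 0.0918],
  [0, 0, 0, 0, 0, 0, 0.0918],
])

```text
time_s: 1.32
tool_pos: [0.5907, 0.197, 0.1624]
tcp_rot: [0.588, 3.082, -0.012]
contact_force: [-0.3, 1.4, 0.7]
finger_gap: 1.0
```

Run:
```python
from h import *
from plant import bot
print(go(bot,[.583,.213,.16],159.3))
w=bot.camera_params("wrist");im=bot.get_image("wrist");cv2.imwrite("pics/w1.png",im)
hsv=cv2.cvtColor(im,cv2.COLOR_BGR2HSV);m=cv2.inRange(hsv,(0,120,60),(10,255,255))|cv2.inRange(hsv,(170,120,60),(180,255,255))
c=max(cv2.findContours(m,0,2)[0],key=cv2.contourArea);e=cv2.fitEllipse(cv2.convexHull(c));print("coaster",e,onz(w,e[0],.005))
cv2.imwrite("pics/w1b.png",cv2.resize(im,(800,600)))
```

```text
t 1.32 tcp [0.5907 0.197  0.1624] yaw 158.4 q7 0.83 tilt 0.51 shift mm [13.1 12.1  2.2] turn -0.8972757638558164 F [-0.3  1.4  0.7] M [ 0.12  0.05 -0.  ]
[-0.4   0.31 -0.9 ]
coaster ((279.6853942871094, 159.64224243164062), (87.03189086914062, 87.99889373779297), 67.73737335205078) [0.58661046 0.21243135 0.005     ]
```

View pics/w1b.png

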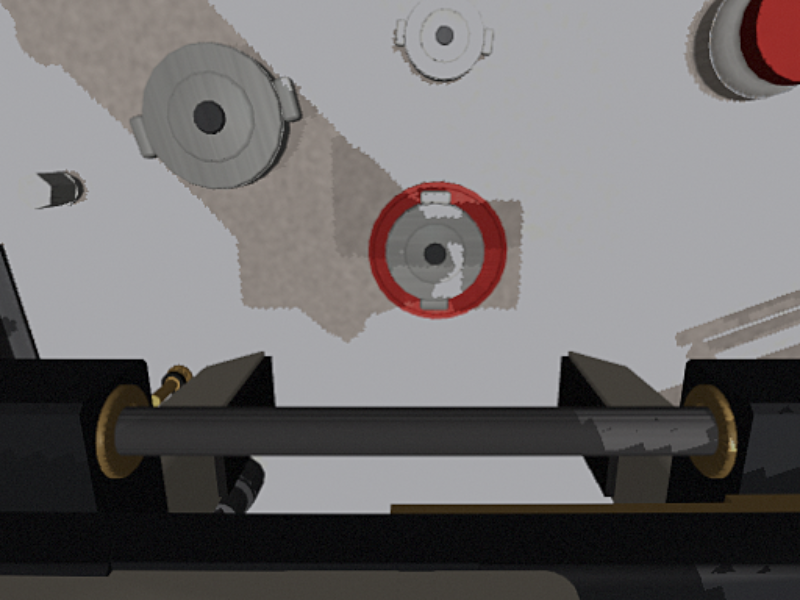

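The wrist view shows the cap boss at (435,254)/1.5625 = (278.4,162.6). The wings are at (434,198) and (434,304) in display pixels, so they lie almost along tool x. The jaws are therefore already aligned with the cap's y.

Run:
```python
from h import *
from plant import bot
w=bot.camera_params("wrist");im=cv2.imread("pics/w1.png")
g=cv2.cvtColor(im,cv2.COLOR_BGR2GRAY)[150:175,266:292];m=(g<75).astype(np.uint8);print(m.sum())
M=cv2.moments(m,True);u=(266+M["m10"]/M["m00"],150+M["m01"]/M["m00"]);c=onz(w,u,.0385);print(u,c)
k=1.5625
a,b=onz(w,(434.5/k,198/k),.0335),onz(w,(434.5/k,304/k),.0335);yw=np.degrees(np.arctan2(*(b-a)[1::-1]));print("wing",yw,(a+b)/2)
print(go(bot,[c[0],c[1],.10],yw))
# scene
```

```text
159
(277.9433962264151, 162.32704402515722) [0.58303514 0.20991399 0.0385    ]
wing -21.08451027035284 [0.58329787 0.21008466 0.0335    ]
t 1.37 tcp [0.5911 0.1958 0.1628] yaw 158.3 q7 0.83 tilt 0.59 shift mm [13.1 10.6 62.7] turn -0.5672832220282089 F [ 0.  -1.5  0.1] M [-0.12  0.03  0.03]
[-0.46  0.36 -0.57]
```

jog_arm([
  [0.013, 0.0106, 0.03, -0.4, 0.3, -0.5, 0.0918],
  [0, 0, 0.03, 0, 0, 0, 0.0918],
  [0, 0, 0.025, 0, 0, 0, 0.0918],
  [0, 0, 0, 0, 0, 0, 0.0918],
])

```text
time_s: 1.7
tool_pos: [0.5847, 0.2159, 0.0786]
tcp_rot: [0.569, 3.084, 0.008]
contact_force: [-1.0, -0.7, -1.1]
finger_gap: 0.999
```

Run:
```python
from h import *
from plant import bot
print(go(bot,[.5831,.210,.011],-21.1))
```

```text
t 1.7 tcp [0.5847 0.2159 0.0786] yaw 159.1 q7 0.83 tilt 0.43 shift mm [-0.3 -6.5 67.5] turn 0.17704100426294644 F [-1.  -0.7 -1.1] M [-0.06  0.06 -0.07]
[0.33 0.27 0.18]
```

jog_arm([
  [0, -0.006, 0.015, 0.3, 0.3, 0, 0.0918],
  [0, 0, 0.015, 0, 0, 0, 0.0918],
  [0, 0, 0, 0, 0, 0, 0.0918],
])

```text
time_s: 1.95
tool_pos: [0.5827, 0.2153, 0.0503]
tcp_rot: [-0.561, -3.091, -0.004]
contact_force: [-0.7, 0.8, -0.4]
finger_gap: 0.996
```

Run:
```python
from h import *
from plant import bot
print(go(bot,[.5831,.210,.011],-21.1))
```

```text
t 1.95 tcp [0.5827 0.2153 0.0503] yaw 159.4 q7 0.84 tilt 0.16 shift mm [-2.3 -4.9 39.3] turn 0.5171433201189757 F [-0.7  0.8 -0.4] M [-0.04  0.05 -0.01]
[ 0.15 -0.05  0.52]
```

jog_arm([
  [-0.002, -0.005, 0, 0, 0, 0.5, 0.0918],
  [0, 0, 0.01, 0, 0, 0, 0.0918],
  [0, 0, 0, 0, 0, 0, 0.0918],
])

```text
time_s: 2.2
tool_pos: [0.5844, 0.2126, 0.0436]
tcp_rot: [0.571, 3.087, 0.009]
contact_force: [-0.4, 0.3, -0.6]
finger_gap: 0.999
```

Run:
```python
from h import *
from plant import bot
print(go(bot,[.5831,.210,.011],-21.1))
```

```text
t 2.2 tcp [0.5844 0.2126 0.0436] yaw 159.0 q7 0.84 tilt 0.36 shift mm [ 0.3 -3.1 32.6] turn 0.13117151938592997 F [-0.4  0.3 -0.6] M [0.01 0.08 0.01]
[0.35 0.08 0.13]
```

jog_arm([
  [0, -0.0045, 0.012, 0.3, 0, 0, 0.0918],
  [0, 0, 0.012, 0, 0, 0, 0.0918],
  [0, 0, 0.01, 0, 0, 0, 0.0918],
  [0, 0, 0.002, 0, 0, 0, 0.0918],
  [0, 0, 0, 0, 0, 0, 0.0918],
])

```text
time_s: 2.62
tool_pos: [0.5843, 0.2087, 0.0063]
tcp_rot: [0.571, 3.085, 0.003]
contact_force: [0.3, 0.4, 0.2]
finger_gap: 0.999
```

Run:
```python
from h import *
from plant import bot
print(go(bot,[.5831,.210,.011],-21.1))
```

```text
t 2.62 tcp [0.5843 0.2087 0.0063] yaw 159.0 q7 0.84 tilt 0.28 shift mm [ 1.5  0.8 -4.7] turn 0.12060115436582919 F [0.3 0.4 0.2] M [-0.09 -0.    0.05]
[0.16 0.23 0.12]
```

jog_arm([
  [0.001, 0, -0.005, 0, 0, 0, 0.0918],
  [0, 0, 0, 0, 0, 0, 0.0918],
  [0, 0, 0, 0, 0, 0, 0.04],
  [0, 0, 0, 0, 0, 0, 0.04],
  [0, 0, 0, 0, 0, 0, 0.04],
])

```text
time_s: 3.03
tool_pos: [0.5834, 0.2093, 0.0122]
tcp_rot: [0.571, 3.085, 0.004]
contact_force: [0.3, -0.2, -0.1]
finger_gap: 0.83
```

jog_arm([
  [0, 0, 0, 0, 0, 0, 0.04],
  [0, 0, 0, 0, 0, 0, 0.04],
  [0, 0, 0, 0, 0, 0, 0.04],
  [0, 0, 0, 0, 0, 0, 0.04],
  [0, 0, 0, 0, 0, 0, 0.04],
])

```text
time_s: 3.45
tool_pos: [0.584, 0.2096, 0.013]
tcp_rot: [0.571, 3.084, 0.005]
contact_force: [-0.6, -0.1, -0.5]
finger_gap: 0.471
```

Run:
```python
from h import *
from plant import bot
print(go(bot,[.5831,.210,.011],-21.1))
```

```text
t 3.45 tcp [0.584  0.2096 0.013 ] yaw 159.0 q7 0.84 tilt 0.37 shift mm [1.  0.1 2. ] turn 0.12331086800156754 F [-0.6 -0.1 -0.5] M [ 0.05 -0.02  0.01]
[0.24 0.28 0.12]
```

The gap reads 0.47, which is narrower than the 60 mm skirt. I need to look.

Run:
```python
from h import *
from plant import bot
a=bot.get_image("scene");b=bot.get_image("wrist");d=bot.get_image("side")
c=lambda im,u,v:cv2.resize(im[v-37:v+37,u-50:u+50],(400,296),interpolation=cv2.INTER_CUBIC)
cv2.imwrite("pics/g1.png",np.vstack([np.hstack([c(a,322,215),cv2.resize(b,(400,296))]),np.hstack([c(d,234,152),c(b,270,200)])]))
```

```text
(no output)
```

View pics/g1.png

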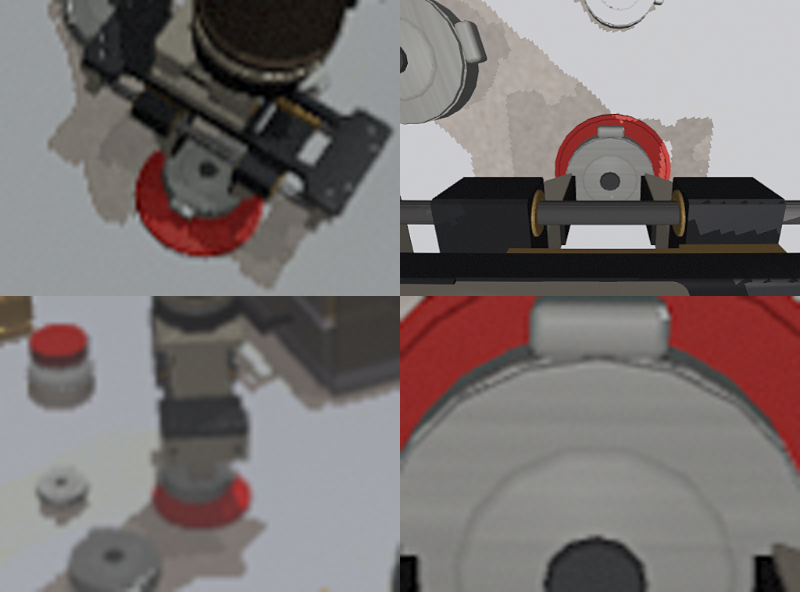

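Run:
```python
from h import *
from plant import bot
w=bot.camera_params("wrist");s=bot.observe();T=Ro.from_rotvec(s["tcp_rot"]).as_matrix();p=s["tool_pos"]
print(s["time_s"],s["finger_gap"],p)
c=onz(w,(268.8,234),.0385);print("boss",c,"in tool",T.T@(c-p))
for q in([0,0,-.019],[.0095,.0215,-.019],[.0095,-.0215,-.019],[.0095,.03,-.019],[.0095,.03,0]): print(q,proj(w,p+T@np.array(q)))
im=bot.get_image("wrist");hsv=cv2.cvtColor(im,cv2.COLOR_BGR2HSV)
m=cv2.inRange(hsv,(0,120,60),(10,255,255))|cv2.inRange(hsv,(170,120,60),(180,255,255))
c=max(cv2.findContours(m,0,2)[0],key=cv2.contourArea);print(cv2.boundingRect(c))
cv2.imwrite("pics/g2.png",cv2.resize(im[120:320,150:400],(800,640))[:600])
```

```text
3.6 0.43709567016921835 [0.58394742 0.20955098 0.01292101]
boss [0.58168949 0.21198179 0.0385    ] in tool [ 0.00285216  0.00156424 -0.0255873 ]
[0, 0, -0.019] [[265.80054402 234.27610187]]
[0.0095, 0.0215, -0.019] [[306.28928979 217.62919313]]
[0.0095, -0.0215, -0.019] [[225.33177235 217.56090495]]
[0.0095, 0.03, -0.019] [[322.28680161 217.63788639]]
[0.0095, 0.03, 0] [[317.14663501 206.773627  ]]
(198, 148, 149, 86)
```

View pics/g2.png

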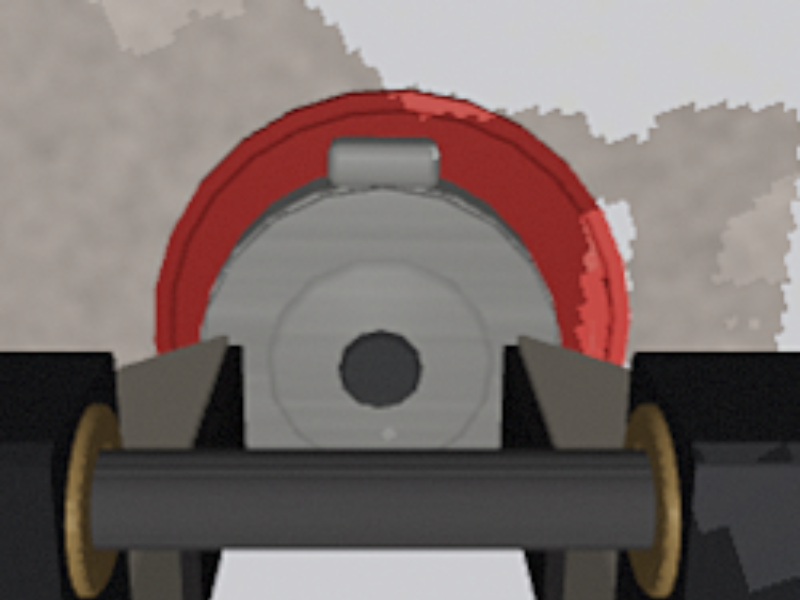

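The black finger ends stay at about row 225 in both wrist pictures, and in the last one they pass over the cap. So the fingertips look well short of the reported TCP, and the jaws closed above the cap. I'll check this against the fixed cameras.

Run:
```python
from h import *
from plant import bot
w=bot.camera_params("wrist");d=bot.camera_params("side");s=bot.observe();T=Ro.from_rotvec(s["tcp_rot"]).as_matrix();p=s["tool_pos"]
for z in(0,-.019,-.031,-.05): print(z,"wrist",proj(w,p+T@np.array([.0095,-.0201,z])).round(1),"side", [proj(d,p+T@np.array([x,-.0201,z])).round(1).tolist() for x in(-.0095,.0095)], [proj(d,p+T@np.array([x,-.038,z])).round(1).tolist() for x in(-.0095,.0095)])
b=bot.get_image("side")[130:175,205:265];cv2.imwrite("pics/s3.png",cv2.resize(b,(800,600),interpolation=cv2.INTER_NEAREST))
```

```text
0 wrist [[231.5 206.7]] side [[[236.6, 165.9]], [[231.4, 166.2]]] [[[237.0, 169.0]], [[231.7, 169.3]]]
-0.019 wrist [[228.  217.5]] side [[[236.6, 161.8]], [[231.3, 162.1]]] [[[237.0, 164.9]], [[231.7, 165.2]]]
-0.031 wrist [[225.3 225.6]] side [[[236.6, 159.2]], [[231.3, 159.5]]] [[[236.9, 162.3]], [[231.6, 162.6]]]
-0.05 wrist [[220.3 240.9]] side [[[236.5, 155.0]], [[231.2, 155.3]]] [[[236.9, 158.0]], [[231.5, 158.3]]]
```

View pics/s3.png

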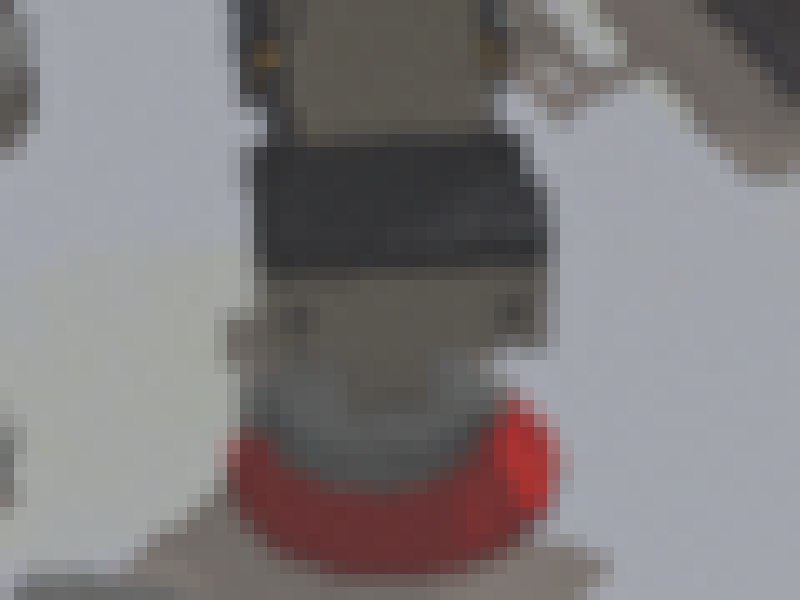

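In the side view the near finger ends at about (234.6,160.8), just on the cap's top. That again puts the real tips about 31 mm short of the reported TCP. I'll open, go down in force-checked steps and use that offset from here on.

jog_arm([
  [0.002, 0.001, 0, 0, 0, 0, 0.0918],
  [0, 0, 0, 0, 0, 0, 0.0918],
  [0, 0, 0, 0, 0, 0, 0.0918],
  [0, 0, 0, 0, 0, 0, 0.0918],
  [0, 0, 0, 0, 0, 0, 0.0918],
])

```text
time_s: 4.12
tool_pos: [0.5821, 0.2115, 0.0128]
tcp_rot: [0.571, 3.084, 0.005]
contact_force: [0.4, 1.1, -0.3]
finger_gap: 0.751
```

jog_arm([
  [0, 0, 0, 0, 0, 0, 0.0918],
  [0, 0, 0, 0, 0, 0, 0.0918],
  [0, 0, 0, 0, 0, 0, 0.0918],
  [0, 0, 0.005, 0, 0, 0, 0.0918],
  [0, 0, 0, 0, 0, 0, 0.0918],
])

```text
time_s: 4.53
tool_pos: [0.5823, 0.2115, 0.0076]
tcp_rot: [0.571, 3.084, 0.005]
contact_force: [-0.9, -0.1, -1.1]
finger_gap: 0.995
```

jog_arm([
  [0, 0, 0.005, 0, 0, 0, 0.0918],
  [0, 0, 0.005, 0, 0, 0, 0.0918],
  [0, 0, 0.001, 0, 0, 0, 0.0918],
  [0, 0, 0, 0, 0, 0, 0.0918],
])

```text
time_s: 4.87
tool_pos: [0.5821, 0.2113, -0.0053]
tcp_rot: [0.571, 3.084, 0.004]
contact_force: [-0.2, 0.2, 0.5]
finger_gap: 1.0
```

Run:
```python
from h import *
from plant import bot
print(go(bot,[.5831,.210,-.020],-21.1))
```

```text
t 4.87 tcp [ 0.5821  0.2113 -0.0053] yaw 159.0 q7 0.84 tilt 0.33 shift mm [-1.3 -0.9 14.8] turn 0.12178571230845137 F [-0.2  0.2  0.5] M [0.01 0.08 0.02]
[0.21 0.26 0.12]
```

The reported TCP is below the shelf and there is no contact force, so the offset is confirmed. I'll carry on down to about -0.019.

jog_arm([
  [0, 0, 0.005, 0, 0, 0, 0.0918],
  [0, 0, 0.005, 0, 0, 0, 0.0918],
  [0, 0, 0.003, 0, 0, 0, 0.0918],
  [0, 0, 0, 0, 0, 0, 0.0918],
  [0, 0, 0, 0, 0, 0, 0.04],
])

```text
time_s: 5.28
tool_pos: [0.5819, 0.2112, -0.0202]
tcp_rot: [0.571, 3.085, 0.003]
contact_force: [0.2, -0.1, -0.2]
finger_gap: 0.964
```

jog_arm([
  [0, 0, 0, 0, 0, 0, 0.04],
  [0, 0, 0, 0, 0, 0, 0.04],
  [0, 0, 0, 0, 0, 0, 0.04],
  [0, 0, 0, 0, 0, 0, 0.04],
  [0, 0, 0, 0, 0, 0, 0.04],
])

```text
time_s: 5.7
tool_pos: [0.5822, 0.2114, -0.0198]
tcp_rot: [0.571, 3.084, 0.004]
contact_force: [0.3, -0.6, -0.8]
finger_gap: 0.647
```

jog_arm([
  [0, 0, 0, 0, 0, 0, 0.04],
  [0, 0, 0, 0, 0, 0, 0.04],
  [0, 0, 0, 0, 0, 0, 0.04],
])

```text
time_s: 5.95
tool_pos: [0.582, 0.2113, -0.0198]
tcp_rot: [0.571, 3.084, 0.004]
contact_force: [-0.1, 0.4, -0.4]
finger_gap: 0.648
```

Run:
```python
from h import *
from plant import bot
print(go(bot,[.5831,.210,-.020],-21.1),bot.observe()["finger_gap"]*.0918)
im=bot.get_image("wrist");cv2.imwrite("pics/g3raw.png",im)
```

```text
t 5.95 tcp [ 0.582   0.2113 -0.0198] yaw 159.0 q7 0.84 tilt 0.31 shift mm [-1.5 -0.8  0.2] turn 0.12477492251639433 F [-0.1  0.4 -0.4] M [-0.01 -0.   -0.01]
[0.19 0.24 0.13] 0.059471338190713804
```

The cap is gripped at a gap of 59.5 mm. Next I'll lift it and work out the carry, turning it on the way.

```bash
cat >> h.py <<'E'
def path(bot,pos,yawturn,n):
    """n equal world steps with turn (deg about tool z) per row, in tool axes"""
    s=bot.observe();R=Ro.from_rotvec(s["tcp_rot"]).as_matrix();d=(np.array(pos)-s["tool_pos"])/n
    for i in range(n):
        print((R.T@d).round(4).tolist(),round(yawturn/n,2));R=R@Ro.from_euler("z",yawturn/n,degrees=True).as_matrix()
E
python3 - <<'E'
from h import *
from plant import bot
w=bot.camera_params("wrist");im=cv2.imread("pics/g3raw.png");g=cv2.cvtColor(im,cv2.COLOR_BGR2GRAY)
s=bot.observe();T=Ro.from_rotvec(s["tcp_rot"]).as_matrix();p=s["tool_pos"]
uv=proj(w,[p[0],p[1],.0385])[0];print("axis px",uv)
x,y=int(uv[0])-25,int(uv[1])-25;c=g[y:y+50,x:x+50];m=(c<70).astype(np.uint8)
n,l,st,ce=cv2.connectedComponentsWithStats(m)
for i in range(1,n):
  if st[i,4]>80: q=ce[i]+[x,y];o=onz(w,q,.0385);print(st[i],q,T.T@(o-p))
path(bot,[.644,-.112,.17],-66,10)
E
```

```text
axis px [266.07125819 269.96986554]
[   0   12   50   36 1653] [265.58076225 274.7646703 ] [-2.53113626e-03 -1.27537971e-05 -5.82533251e-02]
[-0.0174, -0.0279, -0.019] -6.6
[-0.0141, -0.0297, -0.019] -6.6
[-0.0106, -0.0311, -0.019] -6.6
[-0.007, -0.0322, -0.019] -6.6
[-0.0032, -0.0327, -0.019] -6.6
[0.0006, -0.0329, -0.019] -6.6
[0.0044, -0.0326, -0.019] -6.6
[0.0081, -0.0319, -0.019] -6.6
[0.0117, -0.0308, -0.019] -6.6
[0.0151, -0.0292, -0.019] -6.6
```

jog_arm([
  [0, 0, -0.02, 0, 0, 0, 0.04],
  [0, 0, -0.035, 0, 0, 0, 0.04],
  [0, 0, -0.035, 0, 0, 0, 0.04],
  [0, 0, -0.04, 0, 0, 0, 0.04],
  [0, 0, -0.04, 0, 0, 0, 0.04],
])

```text
time_s: 6.42
tool_pos: [0.5742, 0.2082, 0.1456]
tcp_rot: [-0.569, -3.077, 0.015]
contact_force: [1.9, 0.1, -1.1]
finger_gap: 0.651
```

jog_arm([
  [-0.018, -0.028, -0.004, 0, 0, -6.6, 0.04],
  [-0.014, -0.03, -0.004, 0, 0, -6.6, 0.04],
  [-0.0105, -0.031, -0.004, 0, 0, -6.6, 0.04],
  [-0.007, -0.032, -0.004, 0, 0, -6.6, 0.04],
  [-0.003, -0.0325, -0.004, 0, 0, -6.6, 0.04],
])

```text
time_s: 6.83
tool_pos: [0.611, 0.0568, 0.1779]
tcp_rot: [-0.387, 3.116, 0.006]
contact_force: [1.2, 0.2, -1.4]
finger_gap: 0.647
```

jog_arm([
  [0, -0.033, 0, 0, 0, -6.6, 0.04],
  [0.004, -0.0325, 0, 0, 0, -6.6, 0.04],
  [0.008, -0.032, 0, 0, 0, -6.6, 0.04],
  [0.0115, -0.031, 0, 0, 0, -6.6, 0.04],
  [0.01, -0.02, 0, 0, 0, -6, 0.04],
])

```text
time_s: 7.25
tool_pos: [0.6499, -0.1034, 0.179]
tcp_rot: [-1.28, 2.864, 0.002]
contact_force: [0.1, -1.1, -1.6]
finger_gap: 0.645
```

Run:
```python
from h import *
from plant import bot
print(go(bot,[.644,-.112,.17],226))
path(bot,[.644,-.112,.17],0,3)
```

```text
t 7.25 tcp [ 0.6499 -0.1034  0.179 ] yaw -131.9 q7 2.45 tilt 0.25 shift mm [10.4 -1.3  9. ] turn 2.147972275393954 F [ 0.1 -1.1 -1.6] M [ 0.   0.1 -0. ]
[-0.04  0.25  2.15]
[0.0035, -0.0004, 0.003] 0.0
[0.0035, -0.0004, 0.003] 0.0
[0.0035, -0.0004, 0.003] 0.0
```

jog_arm([
  [0, 0, 0, 0, 0, 0, 0.04],
  [0, 0, 0, 0, 0, 0, 0.04],
  [0, 0, 0, 0, 0, 0, 0.04],
])

```text
time_s: 7.5
tool_pos: [0.6494, -0.1135, 0.1779]
tcp_rot: [-1.272, 2.871, -0.003]
contact_force: [-0.4, 1.2, -0.9]
finger_gap: 0.645
```

Run:
```python
from h import *
from plant import bot
import pickle
print(go(bot,[.5957,-.1627,.17],226))
w=bot.camera_params("wrist");o=bot.observe();im=bot.get_image("wrist");cv2.imwrite("pics/n1.png",im);pickle.dump((w,o),open("n1.pkl","wb"))
cv2.imwrite("pics/n1b.png",cv2.resize(im,(800,600)))
```

```text
t 7.5 tcp [ 0.6494 -0.1135  0.1779] yaw -132.2 q7 2.46 tilt 0.14 shift mm [72.5  6.7  7.9] turn 1.8062143860844344 F [-0.4  1.2 -0.9] M [0.06 0.07 0.06]
[-0.13  0.04  1.81]
```

View pics/n1b.png

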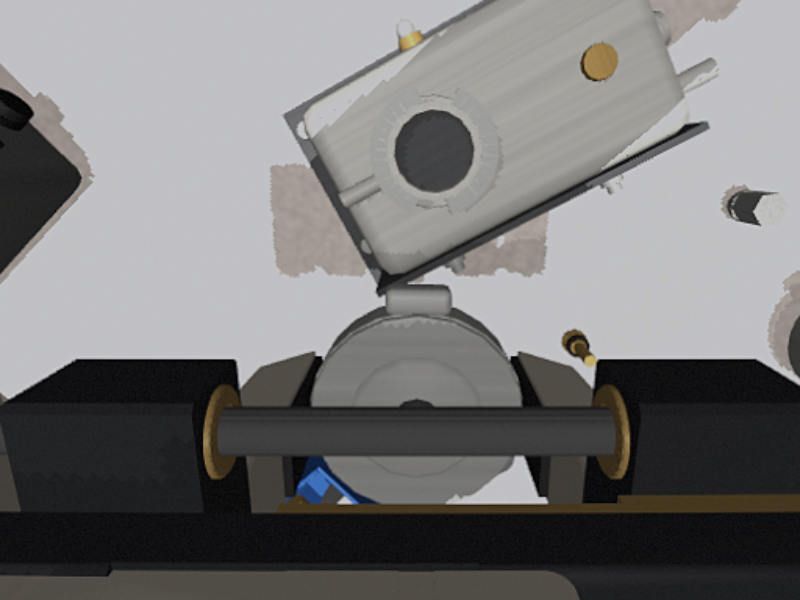

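The neck shows clearly, with the bore centre at (435,151), the flange about 128 px across and the nipple running from (380,180) to (343,198). The bracket's long edge runs from (395,283) to (705,123), all in display pixels. The held cap's wing is at (418,299) and the skirt spans 312 to 522. I'll fit these now.

Run:
```python
from h import *
import pickle
w,o=pickle.load(open("n1.pkl","rb"));im=cv2.imread("pics/n1.png");g=cv2.cvtColor(im,cv2.COLOR_BGR2GRAY);k=1.5625
T=Ro.from_rotvec(o["tcp_rot"]).as_matrix();p=o["tool_pos"]
m=(g[60:140,230:330]<85).astype(np.uint8);n,l,st,ce=cv2.connectedComponentsWithStats(m);i=l[97-60,278-230]
c=max(cv2.findContours((l==i).astype(np.uint8),0,1)[0],key=cv2.contourArea)
e=cv2.fitEllipse(c);u=np.array(e[0])+[230,60];print("bore",u,e[1:])
for z in(.139,.147,.155):
  P=onz(w,u,z);a=onz(w,u+[e[1][0]/2+.5,0],z);b=onz(w,u-[e[1][0]/2+.5,0],z);f=[onz(w,(372/k,150/k),z),onz(w,(500/k,150/k),z)]
  print(z,P.round(4),"bore d",np.linalg.norm(a-b).round(4),"flange d",np.linalg.norm(f[0]-f[1]).round(4))
z=.147
ang=lambda a,b:np.degrees(np.arctan2(*(b-a)[1::-1]))
print("nip",ang(onz(w,(380/k,180/k),z-.031),onz(w,(343/k,198/k),z-.031)))
for zz in(.0,.06,.1):print("edge",ang(onz(w,(705/k,123/k),zz),onz(w,(395/k,283/k),zz)))
print("tank far edge",ang(onz(w,(497/k,1/k),.107),onz(w,(300/k,108/k),.107)),"tank end",ang(onz(w,(312/k,140/k),.1),onz(w,(385/k,270/k),.1))-90)
for x in(-.003,0,.003): print(x,"wing top row",proj(w,p+T@np.array([x+.0365,0,-.0533]))*k,"disc arc",proj(w,p+T@np.array([x+.030,0,-.0553]))*k,"boss arc",proj(w,p+T@np.array([x+.0045,0,-.0583]))*k)
```

```text
bore [277.36751175  96.14406586] ((49.08346939086914, 51.12223815917969), 6.607648849487305)
0.139 [ 0.5957 -0.1628  0.139 ] bore d 0.0324 flange d 0.053
0.147 [ 0.5959 -0.1629  0.147 ] bore d 0.0313 flange d 0.0512
0.155 [ 0.5961 -0.1629  0.155 ] bore d 0.0302 flange d 0.0493
nip -16.945849899797494
edge -14.314357295130302
edge -14.314357295130302
edge -14.314357295130298
tank far edge -15.602512330982984 tank end -13.990271251958447
-0.003 wing top row [[417.5463355  298.78301392]] disc arc [[417.5339311  324.40121799]] boss arc [[417.43289953 416.94299307]]
0 wing top row [[417.5624572  287.81570519]] disc arc [[417.55006153 313.55955694]] boss arc [[417.44821288 406.90797019]]
0.003 wing top row [[417.57873684 276.72566128]] disc arc [[417.56635188 302.59543877]] boss arc [[417.46367937 396.75973526]]
```

Run:
```python
from h import *
from plant import bot
print(go(bot,[.5958,-.1629,.16],225.5))
path(bot,[.5958,-.1629,.16],2.3,2)
```

```text
t 7.55 tcp [ 0.6493 -0.1127  0.1779] yaw -132.2 q7 2.46 tilt 0.12 shift mm [73.1  6.  17.8] turn 2.342584581939832 F [-0.2 -0.1 -1.9] M [-0.02  0.05  0.03]
[-0.11  0.05  2.34]
[0.0366, 0.003, 0.0089] 1.15
[0.0366, 0.0023, 0.0089] 1.15
```

jog_arm([
  [0.024, 0.002, 0.004, 0, 0, 1.2, 0.04],
  [0.024, 0.003, 0.004, 0, 0, 1.1, 0.04],
  [0.02, 0.003, 0.003, 0, 0, 0, 0.04],
  [0, 0, 0, 0, 0, 0, 0.04],
  [0, 0, 0, 0, 0, 0, 0.04],
])

```text
time_s: 7.97
tool_pos: [0.5957, -0.1473, 0.1662]
tcp_rot: [-1.223, 2.89, 0.004]
contact_force: [-0.3, 0.1, -1.6]
finger_gap: 0.649
```

Run:
```python
from h import *
from plant import bot
print(go(bot,[.5958,-.1629,.12],225.5))
```

```text
t 7.97 tcp [ 0.5957 -0.1473  0.1662] yaw -134.1 q7 2.49 tilt 0.25 shift mm [ 11.3 -11.   46.2] turn 0.36147874922858136 F [-0.3  0.1 -1.6] M [ 0.14  0.08 -0.  ]
[0.05 0.24 0.36]
```

jog_arm([
  [0.011, -0.011, 0.005, 0, 0.2, 0.4, 0.04],
  [0, 0, 0.003, 0, 0, 0, 0.04],
  [0, 0, 0, 0, 0, 0, 0.04],
  [0, 0, 0, 0, 0, 0, 0.04],
])

```text
time_s: 8.3
tool_pos: [0.5981, -0.1598, 0.158]
tcp_rot: [-1.219, 2.893, 0.002]
contact_force: [0.1, -0.5, -1.4]
finger_gap: 0.647
```

Run:
```python
from h import *
from plant import bot
print(go(bot,[.5958,-.1629,.12],225.5))
```

```text
t 8.3 tcp [ 0.5981 -0.1598  0.158 ] yaw -134.3 q7 2.51 tilt 0.14 shift mm [ 3.9 -0.6 38. ] turn 0.17584765702747518 F [ 0.1 -0.5 -1.4] M [ 0.06  0.08 -0.01]
[0.03 0.14 0.18]
```

jog_arm([
  [0.005, -0.0005, 0, 0, 0, 0.2, 0.04],
  [0, 0, 0.008, 0, 0, 0, 0.04],
  [0, 0, 0.008, 0, 0, 0, 0.04],
  [0, 0, 0, 0, 0, 0, 0.04],
  [0, 0, 0, 0, 0, 0, 0.04],
])

```text
time_s: 8.72
tool_pos: [0.5956, -0.1623, 0.1398]
tcp_rot: [-1.216, 2.894, 0.003]
contact_force: [0.7, -0.1, -0.7]
finger_gap: 0.651
```

Run:
```python
from h import *
from plant import bot
print(go(bot,[.5958,-.1629,.12],225.5))
```

```text
t 8.72 tcp [ 0.5956 -0.1623  0.1398] yaw -134.4 q7 2.51 tilt 0.19 shift mm [ 0.3 -0.6 19.8] turn 0.07362992885202857 F [ 0.7 -0.1 -0.7] M [0.01 0.05 0.05]
[0.06 0.17 0.07]
```

jog_arm([
  [0, -0.0006, 0.008, 0, 0, 0, 0.04],
  [0, 0, 0.008, 0, 0, 0, 0.04],
  [0, 0, 0, 0, 0, 0, 0.04],
  [0, 0, 0, 0, 0, 0, 0.04],
])

```text
time_s: 9.05
tool_pos: [0.596, -0.1624, 0.1217]
tcp_rot: [-1.216, 2.894, 0.004]
contact_force: [-0.0, 0.4, -0.9]
finger_gap: 0.65
```

jog_arm([
  [0, 0, 0.003, 0, 0, 0, 0.04],
  [0, 0, 0.003, 0, 0, 0, 0.04],
  [0, 0, 0, 0, 0, 0, 0.04],
  [0, 0, 0, 0, 0, 0, 0.04],
])

```text
time_s: 9.38
tool_pos: [0.596, -0.1624, 0.115]
tcp_rot: [-1.216, 2.895, 0.004]
contact_force: [0.1, -0.1, -1.3]
finger_gap: 0.649
```

Run:
```python
from h import *
from plant import bot
print(go(bot,[.5958,-.1629,.1],225.5))
```

```text
t 9.38 tcp [ 0.596  -0.1624  0.115 ] yaw -134.4 q7 2.51 tilt 0.19 shift mm [ 0.5 -0.2 15. ] turn 0.08446334373491027 F [ 0.1 -0.1 -1.3] M [ 0.05  0.07 -0.01]
[0.1  0.16 0.08]
```

jog_arm([
  [0, 0, 0.003, 0, 0, 0, 0.04],
  [0, 0, 0.003, 0, 0, 0, 0.04],
  [0, 0, 0, 0, 0, 0, 0.04],
  [0, 0, 0, 0, 0, 0, 0.04],
])

```text
time_s: 9.72
tool_pos: [0.5964, -0.1624, 0.1088]
tcp_rot: [-1.216, 2.894, 0.004]
contact_force: [-0.4, -0.2, -0.9]
finger_gap: 0.644
```

jog_arm([
  [0, 0, 0.002, 0, 0, 0, 0.04],
  [0, 0, 0.001, 0, 0, 0, 0.04],
  [0, 0, 0, 0, 0, 0, 0.04],
  [0, 0, 0, 0, 0, 0, 0.04],
])

```text
time_s: 10.05
tool_pos: [0.5964, -0.1624, 0.1056]
tcp_rot: [-1.216, 2.894, 0.003]
contact_force: [0.4, 1.0, -0.1]
finger_gap: 0.65
```

jog_arm([
  [0, 0, 0.001, 0, 0, 0, 0.04],
  [0, 0, 0.001, 0, 0, 0, 0.04],
  [0, 0, 0, 0, 0, 0, 0.04],
  [0, 0, 0, 0, 0, 0, 0.04],
])

```text
time_s: 10.38
tool_pos: [0.5966, -0.1625, 0.1036]
tcp_rot: [-1.216, 2.893, 0.003]
contact_force: [1.2, -0.1, -1.2]
finger_gap: 0.648
```

jog_arm([
  [0.001, 0.0003, 0.001, 0, 0, 0, 0.04],
  [0, 0, 0.001, 0, 0, 0, 0.04],
  [0, 0, 0, 0, 0, 0, 0.04],
  [0, 0, 0, 0, 0, 0, 0.04],
])

```text
time_s: 10.72
tool_pos: [0.5957, -0.163, 0.1018]
tcp_rot: [-1.216, 2.893, 0.003]
contact_force: [-0.4, -0.7, 0.1]
finger_gap: 0.647
```

jog_arm([
  [0, 0, 0.001, 0, 0, 0, 0.04],
  [0, 0, 0.001, 0, 0, 0, 0.04],
  [0, 0, 0, 0, 0, 0, 0.04],
  [0, 0, 0, 0, 0, 0, 0.04],
])

```text
time_s: 11.05
tool_pos: [0.5958, -0.1631, 0.1008]
tcp_rot: [-1.215, 2.893, 0.002]
contact_force: [-1.7, 0.3, 3.5]
finger_gap: 0.648
```

Run:
```python
from h import *
from plant import bot
print(go(bot,[.5958,-.1629,.098],225.5))
```

```text
t 11.05 tcp [ 0.5958 -0.1631  0.1008] yaw -134.4 q7 2.51 tilt 0.24 shift mm [-0.1  0.1  2.8] turn 0.07642211390623288 F [-1.7  0.3  3.5] M [0.23 0.51 0.02]
[-0.02  0.24  0.08]
```

jog_arm([
  [0, 0, 0.001, 0, 0, 0, 0.04],
  [0, 0, 0, 0, 0, 0, 0.04],
  [0, 0, 0, 0, 0, 0, 0.04],
])

```text
time_s: 11.3
tool_pos: [0.5958, -0.163, 0.1002]
tcp_rot: [-1.215, 2.893, 0.002]
contact_force: [-2.4, 0.5, 4.2]
finger_gap: 0.65
```

jog_arm([
  [0, 0, 0.001, 0, 0, 0, 0.04],
  [0, 0, 0, 0, 0, 0, 0.04],
  [0, 0, 0, 0, 0, 0, 0.04],
])

```text
time_s: 11.55
tool_pos: [0.5958, -0.163, 0.0997]
tcp_rot: [-1.215, 2.892, 0.002]
contact_force: [-2.1, 1.2, 5.9]
finger_gap: 0.647
```

Run:
```python
from h import *
from plant import bot
print(go(bot,[.5958,-.1629,.098],225.5))
```

```text
t 11.55 tcp [ 0.5958 -0.163   0.0997] yaw -134.4 q7 2.51 tilt 0.26 shift mm [-0.1  0.1  1.7] turn 0.07867303414820981 F [-2.1  1.2  5.9] M [0.26 0.72 0.03]
[-0.04  0.25  0.08]
```

jog_arm([
  [0.0004, 0.0004, 0.001, 0, 0, 0, 0.04],
  [0, 0, 0.0005, 0, 0, 0, 0.04],
  [0, 0, 0, 0, 0, 0, 0.04],
])

```text
time_s: 11.8
tool_pos: [0.5959, -0.1631, 0.0991]
tcp_rot: [-1.215, 2.891, 0.001]
contact_force: [-3.4, 0.1, 6.3]
finger_gap: 0.646
```

jog_arm([
  [0, 0, 0.001, 0, 0, 0, 0.04],
  [0, 0, 0.0005, 0, 0, 0, 0.04],
  [0, 0, 0, 0, 0, 0, 0.04],
])

```text
time_s: 12.05
tool_pos: [0.5959, -0.163, 0.0986]
tcp_rot: [-1.214, 2.891, 0.0]
contact_force: [-3.4, 1.3, 7.4]
finger_gap: 0.647
```

Run:
```python
from h import *
from plant import bot
print(go(bot,[.5958,-.1629,.098],225.5))
```

```text
t 12.05 tcp [ 0.5959 -0.163   0.0986] yaw -134.4 q7 2.51 tilt 0.34 shift mm [-0.   0.2  0.6] turn 0.07325306064046799 F [-3.4  1.3  7.4] M [ 0.32  0.82 -0.02]
[-0.13  0.32  0.07]
```

The force rises 1.77 N/mm, which matches the spring, so the ears are in the notches. I'll ease the side force and keep pushing.

jog_arm([
  [0.0012, 0.0012, 0.001, 0, 0, 0, 0.04],
  [0, 0, 0.001, 0, 0, 0, 0.04],
  [0, 0, 0, 0, 0, 0, 0.04],
])

```text
time_s: 12.3
tool_pos: [0.5961, -0.163, 0.0984]
tcp_rot: [-1.213, 2.887, -0.003]
contact_force: [-4.2, -0.3, 7.7]
finger_gap: 0.647
```

jog_arm([
  [0, 0, 0.001, 0, 0, 0, 0.04],
  [0, 0, 0.001, 0, 0, 0, 0.04],
  [0, 0, 0, 0, 0, 0, 0.04],
])

```text
time_s: 12.55
tool_pos: [0.5961, -0.163, 0.0978]
tcp_rot: [-1.213, 2.887, -0.004]
contact_force: [-3.5, 0.7, 8.7]
finger_gap: 0.65
```

Run:
```python
from h import *
from plant import bot
print(go(bot,[.5958,-.1629,.0945],225.5))
```

```text
t 12.55 tcp [ 0.5961 -0.163   0.0978] yaw -134.4 q7 2.51 tilt 0.59 shift mm [0.1 0.3 3.3] turn 0.08273624631385701 F [-3.5  0.7  8.7] M [ 0.33  0.97 -0.02]
[-0.35  0.48  0.08]
```

jog_arm([
  [0, 0, 0.001, -0.6, 0.8, 0, 0.04],
  [0, 0, 0.001, 0, 0, 0, 0.04],
  [0, 0, 0.001, 0, 0, 0, 0.04],
  [0, 0, 0.001, 0, 0, 0, 0.04],
  [0, 0, 0, 0, 0, 0, 0.04],
])

```text
time_s: 12.97
tool_pos: [0.5958, -0.1633, 0.097]
tcp_rot: [1.213, -2.89, -0.002]
contact_force: [-4.8, 1.8, 11.0]
finger_gap: 0.644
```

Run:
```python
from h import *
from plant import bot
print(go(bot,[.5958,-.1629,.0945],225.5))
```

```text
t 12.97 tcp [ 0.5958 -0.1633  0.097 ] yaw -134.5 q7 2.5 tilt 0.41 shift mm [-0.3  0.3  2.5] turn 0.04745102279036928 F [-4.8  1.8 11. ] M [ 0.36  1.05 -0.  ]
[ 0.22 -0.34  0.05]
```

jog_arm([
  [0, 0, 0.001, 0.2, -0.3, 0, 0.04],
  [0, 0, 0.001, 0, 0, 0, 0.04],
  [0, 0, 0.001, 0, 0, 0, 0.04],
  [0, 0, 0.001, 0, 0, 0, 0.04],
  [0, 0, 0, 0, 0, 0, 0.04],
])

```text
time_s: 13.38
tool_pos: [0.5962, -0.1632, 0.0968]
tcp_rot: [-1.215, 2.896, -0.002]
contact_force: [-3.8, 0.5, 11.0]
finger_gap: 0.648
```

Run:
```python
from h import *
from plant import bot
print(go(bot,[.5958,-.1629,.0945],225.5))
```

```text
t 13.38 tcp [ 0.5962 -0.1632  0.0968] yaw -134.5 q7 2.5 tilt 0.1 shift mm [0.  0.5 2.3] turn 0.032888604863842374 F [-3.8  0.5 11. ] M [ 0.38  1.14 -0.02]
[-0.09  0.05  0.03]
```

jog_arm([
  [0, 0, 0.0015, 0, 0, 0, 0.04],
  [0, 0, 0.0015, 0, 0, 0, 0.04],
  [0, 0, 0.0015, 0, 0, 0, 0.04],
])

```text
time_s: 13.63
tool_pos: [0.5962, -0.1633, 0.095]
tcp_rot: [-1.214, 2.895, -0.003]
contact_force: [-6.0, 0.2, 14.1]
finger_gap: 0.645
```

Run:
```python
from h import *
from plant import bot
print(go(bot,[.5958,-.1629,.0945],225.5))
```

```text
t 13.63 tcp [ 0.5962 -0.1633  0.095 ] yaw -134.5 q7 2.5 tilt 0.17 shift mm [0.  0.5 0.5] turn 0.01730205629081638 F [-6.   0.2 14.1] M [ 0.42  1.41 -0.03]
[-0.15  0.08  0.02]
```

jog_arm([
  [0.0007, 0.0007, 0.0016, 0, 0, 0, 0.04],
  [0.0005, 0.0005, 0.001, 0, 0, 4, 0.04],
  [0, 0, 0.001, 0, 0, 5, 0.04],
])

```text
time_s: 13.88
tool_pos: [0.5972, -0.1635, 0.0953]
tcp_rot: [-0.979, 2.976, -0.007]
contact_force: [-4.7, 1.2, 13.9]
finger_gap: 0.649
```

Run:
```python
from h import *
from plant import bot
print(go(bot,[.5958,-.1629,.0945],225.5))
```

```text
t 13.88 tcp [ 0.5972 -0.1635  0.0953] yaw -143.6 q7 2.37 tilt 0.55 shift mm [0.8 1.3 0.8] turn -9.074587923949025 F [-4.7  1.2 13.9] M [0.33 1.25 0.09]
[-0.41  0.36 -9.08]
```

jog_arm([
  [0.0008, 0.0012, 0.0018, -0.4, 0.4, 0, 0.04],
  [0.0005, 0.0005, 0.0014, 0, 0, 5, 0.04],
  [0.0005, 0.0005, 0.0014, 0, 0, 6, 0.04],
])

```text
time_s: 14.13
tool_pos: [0.5976, -0.1638, 0.095]
tcp_rot: [-0.677, 3.061, -0.005]
contact_force: [-6.1, 0.7, 14.8]
finger_gap: 0.648
```

Run:
```python
from h import *
from plant import bot
print(go(bot,[.5958,-.1629,.0945],225.5))
```

```text
t 14.13 tcp [ 0.5976 -0.1638  0.095 ] yaw -155.1 q7 2.2 tilt 0.4 shift mm [1.2 1.5 0.5] turn -20.56903138496733 F [-6.1  0.7 14.8] M [0.35 1.21 0.17]
[ -0.3    0.27 -20.57]
```

jog_arm([
  [0.001, 0.0014, 0.0016, -0.3, 0.3, 6, 0.04],
  [0.0007, 0.0007, 0.0014, 0, 0, 6, 0.04],
  [0.0005, 0.0005, 0.0014, 0, 0, 6, 0.04],
])

```text
time_s: 14.38
tool_pos: [0.5977, -0.1637, 0.095]
tcp_rot: [-0.165, 3.13, -0.002]
contact_force: [-5.6, 1.1, 14.2]
finger_gap: 0.648
```

Run:
```python
from h import *
from plant import bot
print(go(bot,[.5958,-.1629,.0945],225.5))
```

```text
t 14.38 tcp [ 0.5977 -0.1637  0.095 ] yaw -174.0 q7 1.91 tilt 0.43 shift mm [1.8 0.9 0.5] turn -39.46711965791326 F [-5.6  1.1 14.2] M [0.26 1.22 0.09]
[ -0.23   0.38 -39.47]
```

jog_arm([
  [0.0018, 0.0009, 0.0016, -0.2, 0.4, 6, 0.04],
  [0.0007, 0.0003, 0.0014, 0, 0, 6, 0.04],
  [0.0005, 0.0003, 0.0014, 0, 0, 6, 0.04],
])

```text
time_s: 14.63
tool_pos: [0.5976, -0.1637, 0.095]
tcp_rot: [0.352, 3.114, 0.002]
contact_force: [-6.1, 0.6, 14.7]
finger_gap: 0.65
```

Run:
```python
from h import *
from plant import bot
print(go(bot,[.5958,-.1629,.0945],165.5))
```

```text
t 14.63 tcp [ 0.5976 -0.1637  0.095 ] yaw 167.1 q7 1.63 tilt 0.45 shift mm [1.9 0.3 0.5] turn 1.6091090703061184 F [-6.1  0.6 14.7] M [0.16 1.22 0.15]
[0.13 0.43 1.61]
```

jog_arm([
  [0, 0, 0, 0, 0.4, 2, 0.04],
  [0, 0, -0.001, 0, 0, 0, 0.04],
  [0, 0, -0.001, 0, 0, 0, 0.04],
  [0, 0, 0, 0, 0, 0, 0.04],
])

```text
time_s: 14.97
tool_pos: [0.5973, -0.1636, 0.0988]
tcp_rot: [0.421, 3.112, 0.002]
contact_force: [-2.0, -0.2, 2.4]
finger_gap: 0.643
```

Run:
```python
from h import *
from plant import bot
print(go(bot,[.5958,-.1629,.0987],165.5))
```

```text
t 14.97 tcp [ 0.5973 -0.1636  0.0988] yaw 164.6 q7 1.6 tilt 0.1 shift mm [1.6 0.3 0.1] turn -0.918187569691213 F [-2.  -0.2  2.4] M [0.03 0.41 0.04]
[ 0.09  0.03 -0.92]
```

jog_arm([
  [0, 0, -0.0008, 0, 0, -0.8, 0.04],
  [0, 0, 0, 0, 0, 0, 0.04],
  [0, 0, 0, 0, 0, 0, 0.04],
])

```text
time_s: 15.22
tool_pos: [0.5973, -0.1635, 0.0988]
tcp_rot: [0.397, 3.116, 0.002]
contact_force: [-3.5, 1.2, 4.6]
finger_gap: 0.65
```

Run:
```python
from h import *
from plant import bot
print(go(bot,[.5958,-.1629,.0987],165.5))
```

```text
t 15.22 tcp [ 0.5973 -0.1635  0.0988] yaw 165.5 q7 1.61 tilt 0.08 shift mm [1.6 0.2 0.1] turn -0.021598791600894174 F [-3.5  1.2  4.6] M [ 0.19  0.56 -0.03]
[ 0.08  0.01 -0.02]
```

jog_arm([
  [0.0005, 0, -0.0012, 0, 0, 0, 0.04],
  [0, 0, -0.0008, 0, 0, 0, 0.04],
  [0, 0, 0, 0, 0, 0, 0.04],
])

```text
time_s: 15.47
tool_pos: [0.5973, -0.1635, 0.0988]
tcp_rot: [0.396, 3.116, 0.001]
contact_force: [-2.5, 1.3, 6.4]
finger_gap: 0.648
```

Run:
```python
from h import *
from plant import bot
print(go(bot,[.5958,-.1629,.0987],165.5))
```

```text
t 15.47 tcp [ 0.5973 -0.1635  0.0988] yaw 165.5 q7 1.61 tilt 0.06 shift mm [1.6 0.2 0.1] turn 0.0010969667515894344 F [-2.5  1.3  6.4] M [ 0.16  0.42 -0.07]
[0.06 0.02 0.  ]
```

The height holds at 0.0988 under upward commands, and that is exactly the locked height. I'll release the cap.

jog_arm([
  [0, 0, 0, 0, 0, 0, 0.0918],
  [0, 0, 0, 0, 0, 0, 0.0918],
  [0, 0, 0, 0, 0, 0, 0.0918],
  [0, 0, 0, 0, 0, 0, 0.0918],
  [0, 0, 0, 0, 0, 0, 0.0918],
])

```text
time_s: 15.88
tool_pos: [0.5976, -0.1636, 0.0994]
tcp_rot: [0.396, 3.115, 0.002]
contact_force: [-0.9, 0.6, -0.1]
finger_gap: 0.958
```

jog_arm([
  [0, 0, 0, 0, 0, 0, 0.0918],
  [0, 0, -0.01, 0, 0, 0, 0.0918],
  [0, 0, -0.02, 0, 0, 0, 0.0918],
  [-0.01, 0, -0.04, 0, 0, 0, 0.0918],
  [-0.025, 0, -0.04, 0, 0, 0, 0.0918],
])

```text
time_s: 16.3
tool_pos: [0.6226, -0.1704, 0.2051]
tcp_rot: [-0.395, -3.099, -0.004]
contact_force: [1.9, -0.6, 0.5]
finger_gap: 0.999
```

jog_arm([
  [-0.035, 0, -0.01, 0, 0, 0, 0.0918],
  [-0.01, 0, 0, 0, 0, 0, 0.0918],
  [0, 0, 0, 0, 0, 0, 0.0918],
  [0, 0, 0, 0, 0, 0, 0.0918],
])

```text
time_s: 16.63
tool_pos: [0.6746, -0.184, 0.2291]
tcp_rot: [0.396, 3.116, 0.001]
contact_force: [-0.5, -0.7, -1.3]
finger_gap: 1.001
```

Run:
```python
from h import *
from plant import bot
import pickle
print(go(bot,[.5958,-.1629,.17],165.5))
w=bot.camera_params("wrist");o=bot.observe();im=bot.get_image("wrist");cv2.imwrite("pics/f1.png",im);pickle.dump((w,o),open("f1.pkl","wb"))
d=bot.get_image("side")[165:240,235:335]
cv2.imwrite("pics/f1b.png",np.hstack([cv2.resize(im[0:300,100:450],(480,411)),cv2.resize(d,(320,240)).repeat(1,0)[np.clip(np.arange(411),0,239)]]))
```

```text
t 16.63 tcp [ 0.6746 -0.184   0.2291] yaw 165.5 q7 1.6 tilt 0.06 shift mm [81.6  0.6 59. ] turn 0.015741627931333824 F [-0.5 -0.7 -1.3] M [ 0.04 -0.02  0.01]
[0.04 0.04 0.02]
```

View pics/f1b.png

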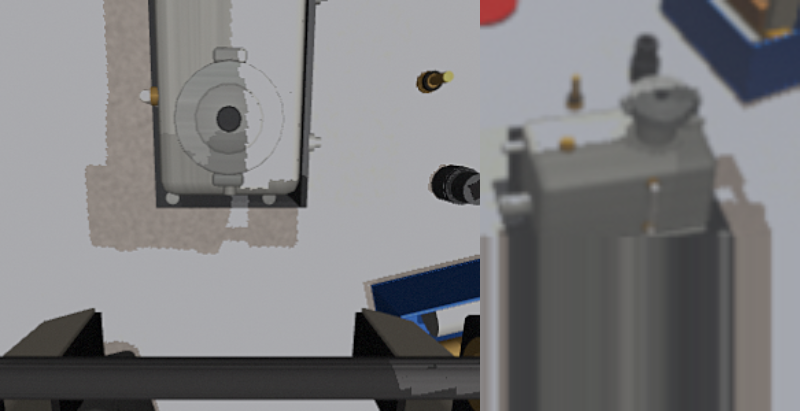

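The cap sits on the neck with its boss at (229,118). The wings at (230,55) and (229,180) are in line with the nipple and the tank's long edges. I'll make one numeric check, then hand in if it passes.

Run:
```python
from h import *
import pickle
from plant import bot
w,o=pickle.load(open("f1.pkl","rb"));f=350/480;px=lambda u,v:(100+u*f,v*300/411)
c=onz(w,px(229,118),.157);a,b=onz(w,px(230,55),.152),onz(w,px(229,180),.152)
print(c,(a+b)/2,"off mm",np.hypot(c[0]-.5958,c[1]+.1629)*1e3,"wing yaw",np.degrees(np.arctan2(*(b-a)[1::-1])),"span",np.linalg.norm(a-b))
l=onz(w,px(150,5),.1),onz(w,px(157,205),.1);r=onz(w,px(314,5),.1),onz(w,px(306,205),.1)
print("bracket edges yaw",[np.degrees(np.arctan2(*(q-p)[1::-1])) for p,q in(l,r)])
if np.hypot(c[0]-.5958,c[1]+.1629)<.0035: print(bot.sign_off())
```

```text
[ 0.59767229 -0.16335043  0.157     ] [ 0.59832752 -0.16323381  0.152     ] off mm 1.9257147451092622 wing yaw -14.875954529793463 span 0.06562318330045554
bracket edges yaw [np.float64(-14.658090312008515), np.float64(-14.298757131999269)]
the job is handed in; nothing more can be done
None
```

The cap is locked on the neck and let go, and I handed the job in at about 16.7 s of the 64 s allowed; no verdict is reported.

**How it went**
- **First grasp missed:** the jaws closed above the cap. The real fingertips end about 31 mm short of the reported TCP. I saw this in the wrist and side pictures, and going below z = 0 with no contact force confirmed it. I allowed for it from then on.
- **Fitting:** I gripped the cap at 59.5 mm and set its ears into the notches. I pushed it down to about 15 N (1.8 N/mm, the spring's rate), turned it 60 degrees clockwise and eased off. It rose about 3.8 mm and stopped at the height worked out for locked, against upward commands.

**Last checks**
- **Centring:** the cap is about 1.9 mm from the neck position I measured earlier (limit 4 mm). The arm stood about 1.7 mm off the same way while the cap was held, and a sideways force of up to 6 N showed during pressing. So the measured neck position may be slightly off.
- **Angle:** the wings are at -14.9 degrees and the bracket edges at -14.3 to -14.7.
- **Conflicting reading:** in the last lift test the height stayed fixed, as for a locked cap. The wrist force, though, still read 2 to 6 N upward instead of turning downward. I took the fixed height as the better sign.
- **Not measured:** I could not read the valve's seating force, and I did not re-measure the bystanders after the job. The arm passed well above them, and I saw no contact.

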